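# Show the slide label

### The arm

A 6-joint arm with a two-finger parallel gripper is mounted at the origin on a cart in front of the work surface, level with it; the furniture and walls round the work are solid. World frame = base frame: x ahead of the robot, y to its left, z up, the work surface at z = 0. Lengths are in m, angles in rad, forces in N, time in s.
With the tool pointing down it reaches from about 0.325 to 0.775 m from the base axis. Payload 5.5 kg.
Tool frame: the origin (TCP) lies between the finger pads; the fingertips stand 8 mm ahead of it and the grasp point (between the pads) lies 11 mm behind it (tcp_to_tips is the distance from the TCP to the fingertips, in m); z points along the fingers, y is the line along which they close (so a half turn about z gives the same grasp; the last joint's range is limited). The gripper opens to 88 mm and grips with 3 to 60 N. Pads are 20 mm wide; open, the fingers measure 115 mm over their backs; the gripper's body (75 mm by 178 mm) begins 61 mm behind the grasp point.
Start: joints at [-1.222, 0.091, 1.231, -0, 1.82, -0.057], TCP at [0.237, -0.551, 0.231] pointing down, gripper open.
Joint ranges: [-2.87, 2.87], [-0.86, 2.18], [0.17, 2.46], [-1.51, 4.65], [0.06, 2.69], [-2.65, 2.65]. Speed limits (rad/s): [2.57, 2.57, 3.01, 3.14, 3.14, 3.14].

### API

Orientations are given as a unit quaternion [w, x, y, z].
In Python, from bench import * gives the robot as it stands. Calls block until the motion is done:
- move_to(position, orientation): joint-space move of the TCP to a pose.
- move_l(position, speed=0.15, orientation=None): straight line of the TCP; orientation=None keeps the orientation; speed is the mean speed in m/s.
- movej(angles): joint-space move.
- gripper_open() and close(): open the fingers fully, or close them until they stop; the grip force is fixed at half the most.
- hold(seconds).
- inverse_kinematics(position, orientation): joint angles nearest the present ones, or None.
- state(): the state.
- get_image(name): name is "side" or "top"; returns a dict with "frame" (420x560x3 uint8, blue, green, red), "depth" (420x560 float32, m along the optical axis (not along the pixel's ray), 0 where there is no reading), "camera_matrix" (3x3 intrinsics, pixels), "k1" (the pictures are not rectified: a ray, as slopes to the right and down, at radius r is drawn at 1 + k1 r^2 times it, then the intrinsics apply), "view" (4x4, takes a point from world to camera coordinates). Camera axes: x right, y up, looking along -z (the intrinsics and any distortion apply to the point x, -y, -z); pixel columns grow to the right and rows downward; lengths in m; the calibration is good to about 2 mm. A picture is of the moment at which its call begins.
A pose or a line that the arm cannot do raises IKError and nothing moves.
- job_done(): hands the job in; it is judged then, once.
The state is a dict: "time": time; "joint_pos": joint angles; "dq": joint speeds; "joint_torque": joint torques, N m; "ee_pos": TCP position; "ee_rot": TCP orientation; "ft_force": force on the tool from outside, world axes, zero at the start; "moment": the same for the moment, N m; "finger_gap": finger opening in m; "finger_force": force on a finger pad.
Only numpy, scipy, OpenCV 4.12 (cv2) and the standard library are available. Lean on these libraries where they do the work, as an engineer would, in place of code of your own. Each camera call takes 0.05 s, during which the arm holds its last target. There are 200 camera calls.

### The job

Take the lid off the round slide dish by its lug: first tip it up about its far edge while that edge still rests on the rim, then lift it off and lay it flat, right way up, on the bare worktop beside the dish. Take the glass slide out by its clear part, find the frosted end by the notched corner, and present it over the notebook: centred roughly over the book, a hand's breadth or two above it, turned at least halfway from upright to flat so that the label side faces up (flatter is fine). Finish while still holding the slide there, still and in the fingers alone, and leave the petri dish, beaker and weighing bottle where they stand.

Things in the scene. Friction and masses are not known exactly. Their poses are not given: they have to be found in the camera images.
- dish: round aluminium dish, fixed, open under its lid: outer diameter 140, wall 4, floor 5 and rim 36 mm above its origin (centre of the underside). A black grooved insert fixed inside, at any heading, holds the slide upright: its grooves take only the outer 11 mm of each end of the slide, up to 29 mm above the worktop, with 1 mm play to each side.
- lid: loose domed hollow aluminium lid, about 120 g, diameter 140, top 30 mm above its origin, black lug on top 55 mm from the centre towards its -x. A lip 4 deep, diameter 125, drops inside the rim with 3.5 play; the wall above the lip rests on the rim. Origin: centre of the lip's lower edge, 32 above the worktop when seated, 0 when lying on the worktop; z up.
- lid_lug (a point): gripping point in the lid's lug, 53 mm above the lid's origin (85 above the worktop when seated), 23 above the lid's top, 9 below the lug's top. The lug is a black block 10 mm thick along the lid's x (towards the lid's centre), 26 wide along its y, 32 high.
- lid_far (a point): point at the lid's edge opposite the lug, where it rests on the rim: 70 mm from the lid's axis towards +x, 4 mm above the lid's origin. It is 125 mm from the lug's centre. The lid tips about this point.
- slide: loose glass slide, 90 long, 44 high, 5 mm thick, about 50 g, on its long edge in the dish at any heading; bottom 8, top 52 mm above the worktop. Origin: middle of the bottom edge; z up the 44 side; x along it to the frosted end (white from x=+15 to +45, else clear); +y points out of the label face. A paper label is on that face's frosted part.
- slide_mid (a point): centre of the slide: x=0, y=0, z=22 mm in its frame.
- slide_notch (a point): the notch: middle of the missing 8 mm square corner at the top of the frosted end, x=+41, z=+40 mm in the slide's frame. Looking at the label face as the slide stands, the notched frosted end is at the left.
- notebook: closed dark blue bench notebook lying flat, fixed, 208 x 148 mm, 14 mm thick. Origin: centre of its underside.
- petri: bystander: glass petri dish with lid, 95 mm across, 16 high. Origin: centre of the underside.
- beaker: bystander: glass beaker, 70 mm across, 100 high. Origin: centre of the underside.
- weigh_bottle: bystander: small glass weighing bottle, 37 mm across, 47 high. Origin: centre of the underside.
Things that resemble listed ones, but are neither listed nor needed, are in the scene too. Leave any red or turquoise look-alike of the lid alone.

How it is judged:
On the way, in this order (a step that is already met when the one before it is completed fails the run):
1. the lid is tipped up at the lug (more than 7 degrees) while its far edge is still at the rim (angle between lid's own z axis and vertical above 0.12 rad and z of lid_far in the frame of dish below 0.048 m and horizontal distance between lid_far and dish below 0.085 m and z of lid_lug in the frame of dish above 0.093 m), for 0.1 s.
2. the lid lies flat and let go on the worktop, clear of the dish (height (world z) of lid below 0.008 m and angle between lid's own z axis and vertical below 0.1 rad and horizontal distance between lid and dish above 0.135 m and contact force between lid and the fingers below 0.1 N), for 0.2 s.
3. the slide is lifted clear of the dish in the fingers (height (world z) of slide_mid above 0.09 m and contact force between slide and the fingers above 1 N), for 0.1 s.
At the end, for the whole second after the job is handed in: The fingers alone hold the slide still by its clear part, its centre within 70 mm of above the notebook's centre and 90 to 330 mm up, label normal within 50 degrees of up; the lid lies flat, right way up, on the worktop, over 135 mm centre to centre from the dish; bystanders moved under 25 mm (all of step 3 and angle between slide's own y axis and vertical below 0.87 rad and horizontal distance between slide_mid and notebook below 0.07 m and height (world z) of slide_mid below 0.33 m and x of the grasp point in the frame of slide below 0.015 m and linear speed of slide below 0.03 m/s and contact force between slide and notebook below 0.05 N and contact force between slide and dish below 0.05 N and height (world z) of lid below 0.008 m and angle between lid's own z axis and vertical below 0.1 rad and horizontal distance between lid and dish above 0.135 m and distance of each of petri, beaker, weigh_bottle from where it was at the start of the episode below 0.025 m); the arm keeps its last pose, push and grip.
It fails at once if a bystander (petri dish, beaker, weighing bottle) is disturbed, moved over 25 mm (distance of any of petri, beaker, weigh_bottle from where it was at the start of the episode above 0.025 m).
It also fails if it takes over 53 s, if anything falls off the work surface, if the arm or the gripper's body presses on something with over 40 N, if the wrist force passes 120 N, or if a joint passes its speed limit or range.

## Working session

There is one attempt and no reset: what is moved stays moved. The work goes in short steps, each a Python script; the robot and the scene stay as the last script left them, time stands still between calls to the robot, and variables do not carry over. Pictures are saved under pics/ and viewed, at most 10 in all, crops included, and the job is handed in when it is done.

```bash
ls; mkdir -p pics; cat > h.py <<'E'
from bench import *
import numpy as np, cv2
from scipy.spatial.transform import Rotation as R
def cloud(im):
    d=im["depth"];K=np.array(im["camera_matrix"]);k1=im["k1"];V=np.array(im["view"])
    v,u=np.mgrid[:d.shape[0],:d.shape[1]]
    a=(u-K[0,2])/K[0,0];b=(v-K[1,2])/K[1,1];rd=np.hypot(a,b);r=rd.copy()
    for _ in range(20): r=rd/(1+k1*r*r)
    s=np.where(rd>0,r/np.maximum(rd,1e-9),1);a=a*s;b=b*s
    P=np.stack([a*d,-b*d,-d,np.ones_like(d)],-1)
    W=(P@np.linalg.inv(V).T)[...,:3]; W[d==0]=np.nan
    return W
def q(M):
    x=R.from_matrix(M).as_quat(); return [x[3],x[0],x[1],x[2]]
def down(yaw): # tool z down, tool y (closing) at heading yaw
    y=np.array([np.cos(yaw),np.sin(yaw),0]);z=np.array([0,0,-1.]);return np.stack([np.cross(y,z),y,z],1)
E
python3 - <<'E'
from h import *
s=state();print(s)
for n in("top","side"):
    im=get_image(n);cv2.imwrite(f"pics/{n}0.png",im["frame"]);np.save(n+"0.npy",cloud(im))
    V=np.array(im["view"]);print(n,np.linalg.inv(V)[:3].round(3).tolist(),im["k1"],np.array(im["camera_matrix"]).tolist())
E
```

```text
pics
{'time': 0.0, 'joint_pos': array([-1.22168877e+00,  9.18517890e-02,  1.23187688e+00, -2.93826720e-06,
        1.81978486e+00, -5.67032613e-02]), 'dq': array([-0.00023639, -0.00124017,  0.00148931, -0.00111741, -0.00011977,
       -0.00180869]), 'joint_torque': array([ 1.90330552e-04, -4.46449363e+01, -4.06447291e+01,  6.99374755e-02,
        2.93508300e-02, -1.57960812e-04]), 'ee_pos': array([ 0.23675914, -0.55101087,  0.22951618]), 'ee_rot': array([-9.49982011e-04,  9.79484847e-01,  2.01515537e-01, -1.41327070e-04]), 'ft_force': array([ 0.2178684 , -0.32178174, -0.16810471]), 'moment': array([ 0.03653189,  0.00709127, -0.01032844]), 'finger_force': 0.0, 'finger_gap': 0.08792041990226455}
top [[0.021, 0.982, -0.189, 0.383], [-1.0, 0.019, -0.011, -0.116], [-0.007, 0.189, 0.982, 1.167]] -0.06090891853270483 [[394.9356698697092, 0.0, 281.0337710408181], [0.0, 394.9356698697092, 211.5255405784057], [0.0, 0.0, 1.0]]
side [[0.958, 0.112, -0.264, 0.207], [-0.285, 0.46, -0.841, -1.314], [0.027, 0.881, 0.473, 0.754]] 0.012521361235702858 [[429.76194747713896, 0.0, 283.2649496198067], [0.0, 429.76194747713896, 212.8547030064075], [0.0, 0.0, 1.0]]
```

View pics/top0.png

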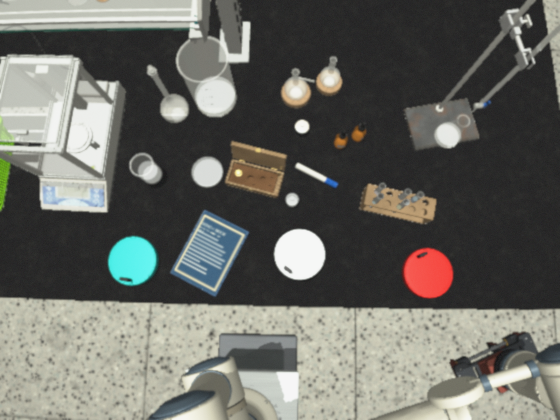

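View pics/side0.png

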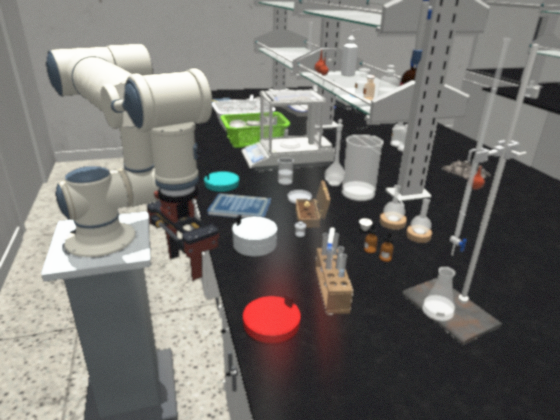

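The top view shows the aluminium lid at (300,254) with its lug at (288,268), the notebook at (209,252), petri at (207,172), beaker at (145,168) and weighing bottle at (292,200). The turquoise look-alike is at (132,260) and the red one at (428,272). Next I'll measure these.

```bash
python3 - <<'E'
from h import *
W=np.load("top0.npy");f=cv2.imread("pics/top0.png").astype(int)
def reg(u0,u1,v0,v1,m):
    M=np.zeros(f.shape[:2],bool);M[v0:v1,u0:u1]=m[v0:v1,u0:u1];return W[M]
z=W[...,2]; lum=f.sum(2)
p=reg(265,335,220,290,(lum>330)&(z>0.05));print("lid",len(p),np.median(p,0),p.min(0),p.max(0), (p.min(0)+p.max(0))/2)
c,r=cv2.minEnclosingCircle(p[:,:2].astype(np.float32));print(c,r)
l=reg(275,305,255,282,(z>0.075));print("lug",len(l),l.mean(0),l.min(0),l.max(0))
l=l[l[:,2]>0.085];print(len(l),l.mean(0))
print(cv2.minAreaRect(l[:,:2].astype(np.float32)))
n=reg(165,255,205,300,(f[...,0]-f[...,2]>25)&(z>0.004)&(z<0.025));print("nb",len(n),cv2.minAreaRect(n[:,:2].astype(np.float32)),np.median(n[:,2]))
for nm,b,h in(("petri",(187,227,152,192),.008),("beaker",(125,170,148,190),.01),("wb",(280,305,188,212),.02),("red",(400,458,245,300),.01),("turq",(105,160,235,288),.01),("box",(222,290,140,198),.01),("pen",(292,340,160,190),.004)):
    a=reg(*b,z>h)
    if len(a)>5: print(nm,len(a),((a.min(0)+a.max(0))/2).round(3),np.ptp(a,0).round(3),a[:,2].max().round(3))
E
```

```text
lid 1909 [ 0.47568064 -0.15636523  0.064599  ] [ 0.40665594 -0.22314126  0.05701344] [ 0.54609605 -0.08875589  0.09819953] [ 0.47637599 -0.15594857  0.07760649]
(0.4765370190143585, -0.15749451518058777) 0.06998497247695923
lug 38 [ 0.43138509 -0.12584134  0.094166  ] [ 0.4217852  -0.13646937  0.08060839] [ 0.44006218 -0.1147475   0.09819953]
35 [ 0.43197777 -0.12560656  0.09508527]
((0.43193507194519043, -0.1255980283021927), (0.023500071838498116, 0.00974440760910511), 53.57424545288086)
nb 2739 ((0.48117518424987793, 0.1058008000254631), (0.1538110077381134, 0.21235039830207825), 64.46167755126953) 0.015680471226789727
petri 768 [0.725 0.12  0.023] [0.109 0.116 0.03 ] 0.038
beaker 652 [0.717 0.298 0.058] [0.065 0.07  0.095] 0.105
wb 127 [ 0.639 -0.134  0.037] [0.037 0.035 0.028] 0.051
red 1903 [ 0.431 -0.528  0.038] [0.137 0.137 0.056] 0.067
turq 1851 [0.449 0.327 0.039] [0.136 0.138 0.057] 0.068
box 2292 [ 0.715 -0.023  0.064] [0.145 0.205 0.108] 0.118
pen 366 [ 0.724 -0.205  0.014] [0.095 0.144 0.02 ] 0.024
```

```bash
python3 - <<'E'
from h import *
L=np.array([.4317,-.1258,.075]);h=np.radians(-35.7)
ux=np.array([np.cos(h),np.sin(h),0]);uy=np.array([-np.sin(h),np.cos(h),0])
cand=[]
for k in(0,np.pi):
    M=down(h+k);a=inverse_kinematics(L+[0,0,.09],q(M));print(k,a)
    if a is not None:cand.append((abs(a[5]),k))
M=down(h+min(cand)[1])
up=L+[0,0,.06]
move_to(up,q(M));move_l(L,.12);print(state()["ee_pos"]);close();s=state();print(s["finger_gap"],s["finger_force"],s["ft_force"])
far=L*[1,1,0]+ux*.125+[0,0,.036]
for t in(5,11):
    Rt=R.from_rotvec(uy*np.radians(t)).as_matrix()
    p=far+Rt@(L-far)+[0,0,.0015]
    move_l(p,.06,q(Rt@M))
hold(.3)
s=state();print(s["time"],s["finger_gap"],s["ft_force"],s["ee_pos"])
im=get_image("side");cv2.imwrite("pics/s1.png",cv2.resize(im["frame"][160:320,160:360],(800,640))[:600])
E
```

```text
0 [-3.59239519e-01 -3.23543451e-01  1.72982417e+00 -4.44089210e-16
  1.73531194e+00  2.63843024e-01]
3.141592653589793 None
[ 0.43187676 -0.12605364  0.07544562]
0.00950968132259537 29.99964952468872 [-0.58921679 -0.07078211 -0.71068811]
4.7083 0.010103049541808164 [-0.12572189 -0.6342366  -1.109788  ] [ 0.43927477 -0.13119762  0.09954025]
```

View pics/s1.png

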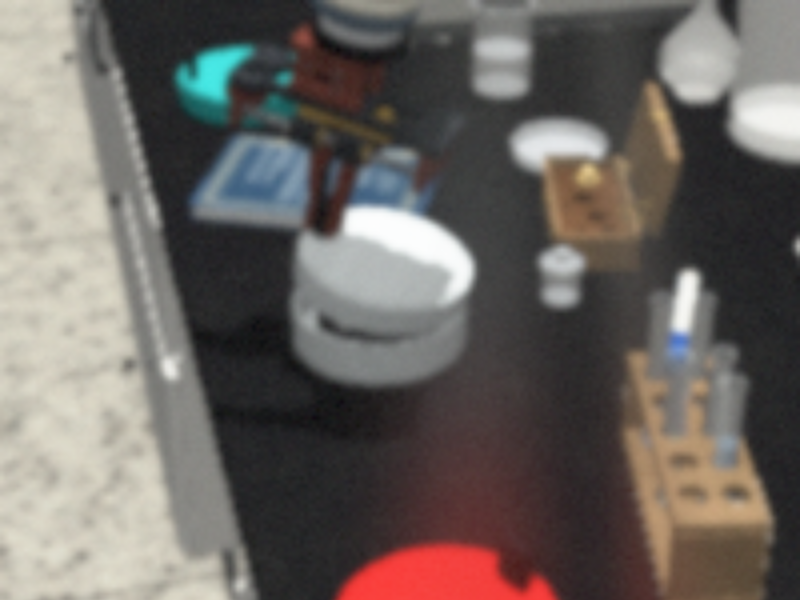

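The crop shows the lid's lug side lifted and its far edge still on the rim (lid at (385,270)). Now I'll lift it off and place it.

```bash
python3 - <<'E'
from h import *
h=np.radians(-35.7);M=down(h);T=np.array([.405,-.313,.0437])
s=state();p=s["ee_pos"]
move_l(p+[-0.005,0.003,.09],.15)
move_l([*T[:2],.17],.2,q(M))
move_l([*T[:2],.055],.15);print(state()["ft_force"]);move_l(T,.04);s=state();print(s["ft_force"],s["ee_pos"])
gripper_open();move_l([*T[:2],.15],.15)
move_to([.30,-.42,.25],q(down(h)))
hold(.2)
for n in("top","side"):
    im=get_image(n);np.save(n+"1.npy",cloud(im));cv2.imwrite(f"pics/{n}1raw.png",im["frame"])
    np.savez(n+"1.npz",K=im["camera_matrix"],V=im["view"],k1=im["k1"])
t=cv2.imread("pics/top1raw.png")[205:305,250:400];cv2.imwrite("pics/t1.png",cv2.resize(t,(800,533),interpolation=cv2.INTER_CUBIC))
t=cv2.imread("pics/side1raw.png")[190:300,190:340];cv2.imwrite("pics/s2.png",cv2.resize(t,(800,587),interpolation=cv2.INTER_CUBIC))
print(state()["time"])
E
```

```text
[-0.64036053  0.47595793 -0.96472313]
[ 0.07200229  0.38307582 -1.56270919] [ 0.40487909 -0.31291762  0.04351191]
11.1167
```

View pics/t1.png

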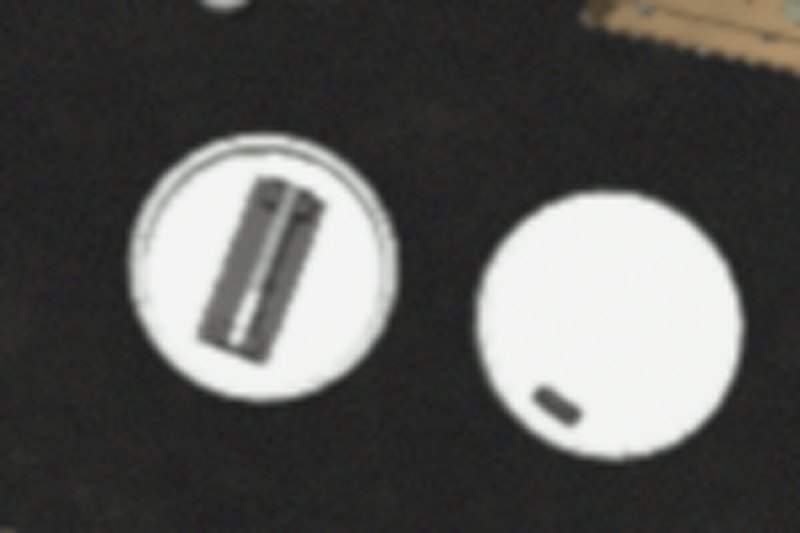

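View pics/s2.png

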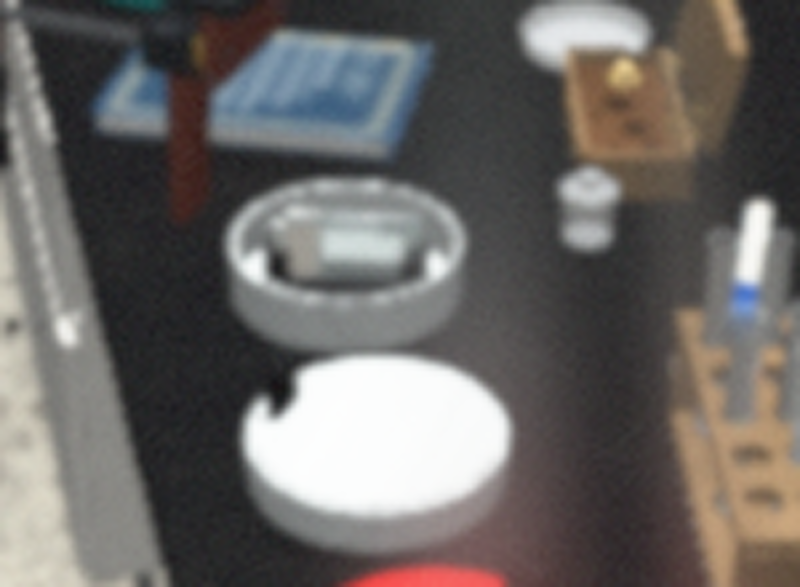

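The top crop shows the lid flat at (610,325). The slide runs from about (290,185) to (240,345), with the white frosted end at the lower left. The side crop shows a pale label at (300,245), towards the camera. Next I'll measure the slide line, the insert's mid height and the final-pose IK.

```bash
python3 - <<'E'
from h import *
W=np.load("top1.npy");f=cv2.imread("pics/top1raw.png").astype(int)
K,V,k1=(np.load("top1.npz")[k] for k in("K","V","k1"));C=np.linalg.inv(V)
def onplane(u,v,zp):
    a,b=(u-K[0,2])/K[0,0],(v-K[1,2])/K[1,1];rd=np.hypot(a,b);r=rd
    for _ in range(20): r=rd/(1+k1*r*r)
    d=C[:3,:3]@np.array([a*r/rd,-b*r/rd,-1]);o=C[:3,3];return o+d*(zp-o[2])/d[2]
for zz,(lo,hi) in (("dishrim",(.03,.042)),):
    m=np.zeros(f.shape[:2],bool);m[225:285,270:328]=1
    p=W[m&(W[...,2]>.03)];c,r=cv2.minEnclosingCircle(p[:,:2].astype(np.float32));print("dish",c,r,np.median(p[:,2]))
m=np.zeros(f.shape[:2],bool);m[222:288,362:395]=1;m[222:288,335:362]=1
p=W[m&(W[...,2]>.015)];c,r=cv2.minEnclosingCircle(p[:,:2].astype(np.float32));print("lid",c,r,np.median(p[:,2]))
m=np.zeros(f.shape[:2],bool);m[235:275,285:313]=1
p=W[m&(W[...,2]>.042)];print("slide depth",len(p),p.mean(0) if len(p) else 0,np.ptp(p,0) if len(p) else 0)
if len(p)>5: print(np.degrees(np.arctan2(*np.linalg.svd(p[:,:2]-p[:,:2].mean(0))[2][0][::-1])))
# ridge along the top edge
g=f.sum(2)/3;pts=[];br=[]
for v in range(241,270):
    uc=250+(290-(v-205)*5.333*50/160+185*50/160)/5.333
    us=np.arange(int(round(uc))-3,int(round(uc))+4);w=g[v,us]-g[v,us].min();w=w**2
    u=(us*w).sum()/w.sum();pts.append(onplane(u,v,.052));br.append(int(g[v,us].max()))
pts=np.array(pts);print(br)
l=cv2.fitLine(pts[:,:2].astype(np.float32),cv2.DIST_HUBER,0,.01,.01).ravel();print("ridge",l,np.degrees(np.arctan2(l[1],l[0])),pts[0],pts[-1])
A=onplane(250+290/5.333,205+182/5.333,.052);B=onplane(250+240/5.333,205+347/5.333,.052);print(A,B,np.linalg.norm(A-B))
np.set_printoptions(linewidth=200)
print((W[236:276,284:314,2][::2,::1]*1000).round().astype(int))
E
```

```text
dish (0.4766492247581482, -0.1578851342201233) 0.06997427344322205 0.03683981857737151
lid (0.44904810190200806, -0.34284302592277527) 0.07092825323343277 0.03242706004605256
slide depth 60 [ 0.47679439 -0.15692766  0.05212918] [0.09642819 0.05700552 0.01596922]
163.61128469910025
[153, 145, 149, 149, 150, 163, 156, 163, 165, 163, 165, 163, 158, 165, 165, 173, 168, 166, 184, 213, 216, 223, 218, 223, 222, 202, 216, 213, 167]
ridge [ 0.9456822  -0.32509255  0.47207472 -0.15435395] -18.971182 [ 0.51358973 -0.16973579  0.052     ] [ 0.43428705 -0.14240851  0.052     ]
[ 0.51895159 -0.17099248  0.052     ] [ 0.43138652 -0.14565058  0.052     ] 0.09115839675531073
[[                  36                   36                   30                   16                    3                    5                    5                    4                   10
                     9                    9                    4                    8                    7                    3                    8                    7                    5
                     3                    3        
[... 11708 characters left out ...]
 [                  -1                   39                   36                    6                    3                    5                    7                    3                   10
                    10                    6                    7                   10                    6                    7                    4                    8                   10
                     6                    7                    6                    7                    3                    5                    3                    6                    6
                     7                   40                   40]]<stdin>:26: RuntimeWarning: invalid value encountered in cast
```

```bash
python3 - <<'E'
from h import *
W=np.load("top1.npy")
S=[W]
for _ in range(6): S.append(cloud(get_image("top")))
c0=np.array([.4767,-.1578])
P=np.concatenate([w[235:275,285:313].reshape(-1,3) for w in S]);r=np.hypot(*(P[:,:2]-c0).T)
p=P[(P[:,2]>.046)&(r<.052)]
for _ in range(3):
    l=cv2.fitLine(p[:,:2].astype(np.float32),cv2.DIST_HUBER,0,.01,.01).ravel();n=np.array([-l[1],l[0]])
    e=(p[:,:2]-l[2:])@n;p=p[abs(e)<.005]
t=(p[:,:2]-c0)@l[:2];print("line",len(p),l,np.degrees(np.arctan2(l[1],l[0])),"lateral of dish centre",(c0-l[2:])@n,t.min(),t.max(),p[:,2].mean())
b=P[(P[:,2]>.024)&(P[:,2]<.034)&(r<.055)]
print("blocks",len(b),cv2.minAreaRect(b[:,:2].astype(np.float32)),b.mean(0))
th=np.arctan2(l[1],l[0]);th=th if np.cos(th)<0 else th+np.pi
xs=np.array([np.cos(th),np.sin(th),0]);ys=np.cross([0,0,1],xs);print("xs",xs,"ys",ys)
nb=np.array([.481,.106])
for k in(0,np.pi):
    M=down(np.arctan2(ys[1],ys[0])+k)
    g=inverse_kinematics([*c0,.12],q(M));print(k,None if g is None else g.round(2))
    for tilt in(65,80):
        for psi in range(-180,180,30):
            Q=R.from_euler('z',psi,degrees=True)*R.from_rotvec(xs*np.radians(tilt))
            Mq=Q.as_matrix()@M; ctr=Q.apply([0,0,-.02]) # slide centre rel. grasp point
            pos=np.array([*nb,.22])-Q.apply([0,0,-.016])-0+0*ctr
            a=inverse_kinematics(pos+Mq[:,2]*.011,q(Mq))
            if a is not None: print(k,tilt,psi,np.round(a,2),(Q.apply(ys)[2]).round(2))
E
```

```text
line 387 [ 0.9403807  -0.3401237   0.47772798 -0.15827005] -19.884409 lateral of dish centre 9.238211326396281e-05 -0.044814508871488225 0.04290152184043419 0.05300187339982104
blocks 557 ((0.47668904066085815, -0.1579817682504654), (0.02642577700316906, 0.09883090853691101), 69.86194610595703) [ 0.47512868 -0.15740764  0.02991193]
xs [-0.94038069  0.34012368  0.        ] ys [-0.34012368 -0.94038069  0.        ]
0 [-0.39 -0.17  1.68 -0.    1.63  1.53]
0 65 -180 [-0.55 -0.36  2.01  1.11  1.72 -1.73] 0.91
0 65 -150 [-0.42  0.08  1.61  1.    2.04 -1.97] 0.91
0 65 -120 [-0.24  0.4   1.24  0.85  2.35 -2.17] 0.91
0 65 -90 [-0.04  0.62  0.95  0.57  2.62 -2.5 ] 0.91
0 65 -30 [ 0.36  0.64  0.91 -0.63  2.61  2.43] 0.91
0 65 0 [ 0.55  0.44  1.19 -0.89  2.32  2.12] 0.91
0 65 30 [ 0.72  0.13  1.55 -1.02  2.    1.93] 0.91
0 65 60 [ 0.82 -0.28  1.95 -1.12  1.64  1.7 ] 0.91
0 80 -180 [-0.61 -0.25  2.08  1.33  1.78 -1.88] 0.98
0 80 -150 [-0.46  0.2   1.64  1.18  2.11 -2.01] 0.98
0 80 -120 [-0.26  0.52  1.24  1.05  2.44 -2.1 ] 0.98
0 80 0 [ 0.57  0.57  1.18 -1.1   2.41  2.05] 0.98
0 80 30 [ 0.75  0.26
[... 387 characters left out ...]
5  0.57  2.62  0.64] 0.91
3.141592653589793 65 -30 [ 0.36  0.64  0.91 -0.63  2.61 -0.71] 0.91
3.141592653589793 65 0 [ 0.55  0.44  1.19 -0.89  2.32 -1.02] 0.91
3.141592653589793 65 30 [ 0.72  0.13  1.55 -1.02  2.   -1.21] 0.91
3.141592653589793 65 60 [ 0.82 -0.28  1.95 -1.12  1.64 -1.44] 0.91
3.141592653589793 80 -180 [-0.61 -0.25  2.08  1.33  1.78  1.26] 0.98
3.141592653589793 80 -150 [-0.46  0.2   1.64  1.18  2.11  1.13] 0.98
3.141592653589793 80 -120 [-0.26  0.52  1.24  1.05  2.44  1.05] 0.98
3.141592653589793 80 0 [ 0.57  0.57  1.18 -1.1   2.41 -1.1 ] 0.98
3.141592653589793 80 30 [ 0.75  0.26  1.57 -1.22  2.07 -1.17] 0.98
3.141592653589793 80 60 [ 0.88 -0.17  2.01 -1.35  1.69 -1.27] 0.98
```

```bash
python3 - <<'E'
from h import *
xs=np.array([-.94038,.34012,0]);ys=np.array([-.34012,-.94038,0])
M=down(np.arctan2(ys[1],ys[0])+np.pi)
g=np.array([.4767,-.1579,.029])-.006*xs
move_to(g+[0,0,.09],q(M));move_l(g,.12);s=state();print(s["ee_pos"],s["ft_force"])
close();s=state();print(s["finger_gap"],s["finger_force"],s["ft_force"])
move_l(g+[0,0,.07],.08);move_l(g+[0,0,.2],.2);s=state();print(s["finger_gap"],s["finger_force"],s["ft_force"])
Q=R.from_euler('z',30,degrees=True)*R.from_rotvec(xs*np.radians(65))
Mq=Q.as_matrix()@M
c=Q.apply(np.array([0,0,.030])+[.4767,-.1579,0]-g)  # slide centre rel. TCP
pos=np.array([.481,.106,.22])-c
move_to(pos,q(Mq));hold(.5)
s=state();print(s["time"],s["finger_gap"],s["finger_force"],s["ee_pos"],pos,s["joint_pos"].round(2),abs(s["dq"]).max())
a=get_image("top")["frame"][140:320,90:390];b=get_image("side")["frame"][120:280,160:440]
cv2.imwrite("pics/f_top.png",cv2.resize(a,(800,480),interpolation=cv2.INTER_CUBIC));cv2.imwrite("pics/f_side.png",cv2.resize(b,(800,457),interpolation=cv2.INTER_CUBIC))
E
```

```text
[ 0.48284015 -0.16026822  0.02991391] [ 0.6653444  -0.70728576  0.1741142 ]
0.005150000558473209 29.99934732913971 [ 1.95916352  5.6030939  -0.08196979]
0.004961444126606287 29.999833703041077 [-0.19120438 -0.969884   -1.02164626]
18.375 0.004481572900947124 29.999820291996002 [0.4871472  0.10575858 0.21966171] [0.4870659  0.10616161 0.21957738] [ 0.7   0.14  1.55 -1.03  1.98 -1.22] 0.007502581752091734
```

View pics/f_top.png

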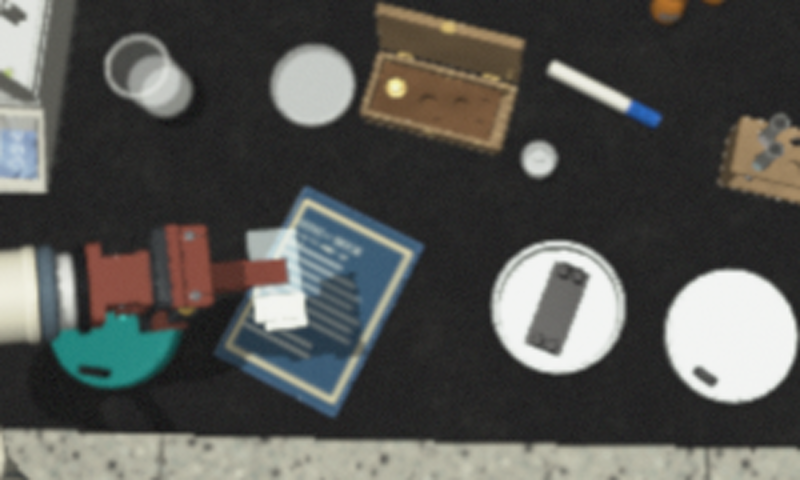

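View pics/f_side.png

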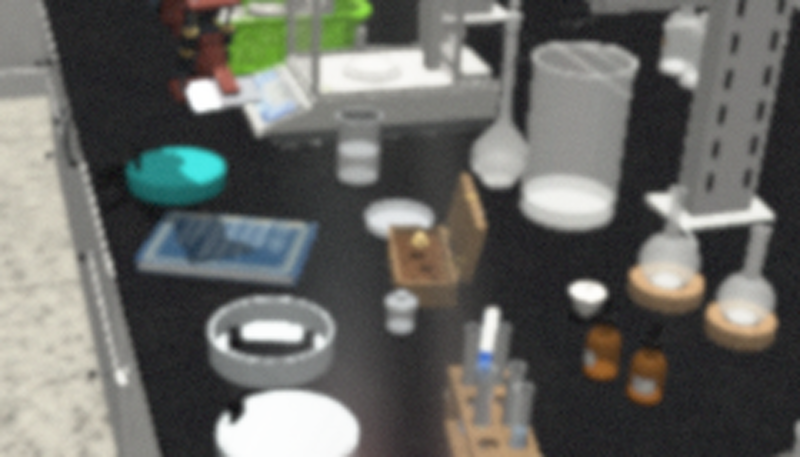

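The top view shows the slide held over the notebook by its clear part, with the white label end facing up at (278,308). The lid lies flat at (730,335) and the bystanders have not moved.

```bash
python3 -c "
from bench import *
print(job_done())"
```

```text
the job is handed in; nothing more can be done
None
```

I handed the job in at about 18 s: the lid lies flat on the worktop beside the dish, and the fingers hold the slide by its clear part, label up, about 22 cm above the worktop over the notebook; no verdict came back.

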